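# Close the sensor test clamp and set its thumbscrew clearance

### The arm

A 6-joint arm with a two-finger parallel gripper is mounted at the origin on the work surface. World frame = base frame: x ahead of the robot, y to its left, z up, the work surface at z = 0. Lengths are in mm, angles in rad, forces in N, time in s.
With the tool pointing down it reaches from about 375 to 900 mm from the base axis. Payload 3.1 kg.
Tool frame: the origin (TCP) lies between the finger pads, 19 mm behind the fingertips; this is the grasp point; z points along the fingers, y is the line along which they close (so a half turn about z gives the same grasp; the last joint's range is limited). The gripper opens to 85 mm and grips with 20 to 120 N. Pads are 22 mm wide; open, the fingers measure 114 mm over their backs; the gripper's body (76 mm by 85 mm) begins 54 mm behind the grasp point. The pads swing forward as they close: fully open they stand 13 mm farther back than shut.
Start: joints at [0.961, 0.527, 1.433, -0, 1.181, -0.178], TCP at [261.524, 567.628, 250.01] pointing down, gripper open.
Joint ranges: [-3.08, 3.08], [-0.75, 2.2], [0.22, 2.44], [-1.43, 4.57], [0, 2.65], [-2.85, 2.85]. Speed limits (rad/s): [2.79, 2.79, 3.14, 3.14, 3.14, 3.14].

### API

Orientations are given as a 3x3 rotation matrix whose columns are the frame's x, y, z axes.
In Python, from rig import manip, imaging, monitor, sign_off gives the robot as it stands (manip), with the cameras (imaging), the job as plain functions and the readings (monitor).
- The arm moves only by the shell command python3 steer.py 'ROWS' [FORCE]. ROWS is a JSON list of rows, 1 to 10 of them, each an object with the fields aperture (the finger opening in mm), tx, ty, tz (the shift in mm), rx, ry, rz (a rotation vector in rad); a field left out counts as zero (the opening has to be given); each row shifts and turns the commanded pose from where the row before left it, along the tool's axes as they then stand; what a row does not reach is not made up. A row lasts 1/12 s, in which the tool goes at most 41.7 mm and 0.125 rad, less where a joint would pass 70% of its speed; a pose out of reach is approached as far as the arm can. The fingers move at their own pace and stop on an object; FORCE is the grip in N (left out, the last holds). Time passes only in rows, so rows that do not move let the fingers close. It prints the time, the measured TCP pose, the force, the opening and the grip force at its end. Input that does not fit is refused with a message, and nothing moves.
- monitor.read_state(): the state, without advancing time (a new reading comes with each control period).
- imaging.camera(name): name is "side" or "top"; returns the picture (480x640x3 uint8, blue, green, red); there is no depth.
- imaging.camera_model(name): a dict with "fx", "fy", "cx", "cy" (pixels), "R" (3x3) and "t" (3): a world point X has camera coordinates R X + t. Camera axes: x right, y down, z forward; pixel columns grow to the right and rows downward; lengths in mm; the calibration is good to about 2 mm. A picture is of the moment at which its call begins. camera_model takes no time and is no camera call.
- sign_off(): hands the job in; it is judged then, once.
The state is a dict: "clock": time; "joint_pos": joint angles; "dq": joint speeds; "tau": joint torques, N m; "eef_pos": TCP position; "ee_rot": TCP orientation; "contact_force": force on the tool from outside, world axes, zero at the start; "torque": the same for the moment, N m; "grip_width": finger opening in mm; "finger_force": force on a finger pad.
Only numpy, scipy, OpenCV 4.12 (cv2) and the standard library are available. Lean on these libraries where they do the work, as an engineer would, in place of code of your own. Each camera call takes 0.05 s, during which the arm holds its last target. There are 200 camera calls.

### The job

Close the test clamp on the sensor in its nest: press its sprung hold-down arm down by the ribbed thumb pad at the free end until the latch snaps over the arm's nose and keeps it down by itself. Then turn the flat-headed thumbscrew in the arm clockwise until it seats on the sensor, and back it off a quarter turn from there. Finish still gripping the thumbscrew at that setting, so that it cannot creep while I run up its lock nut, with the arm still latched and the other things on the bench left where they are.

Things in the scene. Friction and masses are not known exactly. Their poses are not given: they have to be found in the camera images.
- test_clamp: fixed bench test clamp, base plate 250 x 120 x 14 mm; a sensor lies in its nest under a hinged arm. Origin at table level under the thumbscrew; x points from latch end (plate to -140 mm) to hinge end (+110 mm), z up. Closed, the arm's bar tops out at 88 mm. Beyond the arm's nose, at -105 to -147 mm, stands the sprung latch pawl, 110 mm high: it snaps over by itself. Hinge cheeks 92 mm high
- hold_down (a joint): angle (rad) of the hinged arm: 0.55 sprung up (start), 0.00 to 0.01 latched, -0.008 hard on its rest; the free end rises as it grows. The spring pushes up 2.5 N at the thumb pad when up, 6 N when down; over the last 18 mm, while the pawl is pushed aside, it takes up to 12 N in all. Press to the rest: the pawl snaps over near 0.00 and holds the arm when let go. Bar 30 mm wide, 16 mm thick
- thumb_pad (a point): centre of the top of the ribbed black thumb pad on the arm's free end, 34 mm along the arm by 36 mm across; 165 mm from the hinge axis along the arm and 13 mm above it. Moves with the arm: 93 mm above the table when down, about 177 mm when up. x along the arm towards the hinge, z out of the pad
- clamp_hinge (a point): point on the arm's hinge axis, 80 mm above the table, at +85 mm along the clamp's x, in the middle of the arm's width; the axis lies along the clamp's y
- thumbscrew (a joint): angle (rad) of the thumbscrew: 0 seated on the sensor (hard stop, the turning moment rises sharply), grows clockwise seen from above, starts between -2.9 and -2.2, limit -3.6; a quarter turn back from the seat is -1.57. Takes 0.05 N m to turn and stays where it is left. It sinks 2 mm a turn
- thumb_blade: flat steel spade head of the thumbscrew, the part to grip: 30 mm wide (its x), 9 mm thick (its y), 24 mm tall. Origin in the middle of its underside, on the screw's axis, 108 to 109 mm above the table with the arm down; z along the screw, then upright. Grip from above across its thickness; with the arm down nothing within 100 mm stands higher than its underside
- screwdriver: loose screwdriver with a yellow handle, 200 mm long, 26 mm thick; origin under its middle
- spanner: loose flat steel spanner, 160 mm long, 8 mm thick; origin under its middle
- spare_housing: loose, open, empty sensor housing, 60 x 50 x 40 mm; origin under its middle
- pocket_meter: loose black handheld meter, 155 x 78 x 30 mm, lying on its back; origin under its middle
- spray_can: loose standing spray can, 52 mm diameter, 170 mm tall; origin under its middle
- grease_jar: loose standing jar, 60 mm diameter, 60 mm tall; origin under its middle
- parts_tray: loose black parts tray, 140 x 100 x 45 mm; origin under its middle

How it is judged (in metres and radians):
On the way, in this order (a step that is already met when the one before it is completed fails the run):
1. the hold-down arm is down and latched, with the robot not touching the clamp (value of joint hold_down below 0.03 rad and contact force between each of the arm, the fingers and test_clamp below 0.3 N), for 0.3 s.
2. the thumbscrew is turned clockwise until it seats, with the arm latched (value of joint hold_down below 0.03 rad and value of joint thumbscrew above -0.08 rad), for 0.1 s.
At the end, for the whole second after the job is handed in: the hold-down arm is latched (below 0.03 rad); the thumbscrew stands still 1.32 to 1.82 rad back from its seat (a quarter turn, give or take 14 degrees); its head is between the fingers (TCP within 37 mm of the head's origin), gripped with over 5 N, all through the last second (value of joint hold_down below 0.03 rad and value of joint thumbscrew between -1.821 and -1.321 rad and velocity of joint thumbscrew between -0.05 and 0.05 rad/s and contact force between the fingers and thumb_blade above 5 N and distance between the grasp point and thumb_blade below 0.037 m); the arm keeps its last pose, push and grip.
It fails at once if another thing on the bench was shoved (moved more than 30 mm) (distance of any of screwdriver, spanner, spare_housing, pocket_meter, spray_can, grease_jar, parts_tray from where it was at the start of the episode above 0.03 m).
It also fails if it takes over 58 s, if anything falls off the work surface, if the arm or the gripper's body presses on something with over 40 N, if the wrist force passes 120 N, or if a joint passes its speed limit or range.

## Working session

There is one attempt and no reset: what is moved stays moved. The work goes in short steps, Python scripts to look and compute and a shell command to move; the robot and the scene stay as the last step left them, time stands still between calls to the robot, and variables do not carry over. Pictures are saved under pics/ and viewed, at most 10 in all, crops included, and the job is handed in when it is done.

```bash
ls; mkdir -p pics
python3 - <<'E'
from rig import manip, imaging, monitor, sign_off
import cv2
for n in("side","top"):
    cv2.imwrite(f"pics/{n}0.png",imaging.camera(n)); m=imaging.camera_model(n); print(n,m)
s=monitor.read_state();print(s)
E
```

```text
pics
rig.py
steer.py
side {'fx': 606.1550762621606, 'fy': 606.1550762621606, 'cx': 317.09633164089263, 'cy': 233.22083605104433, 'R': array([[ 0.93707314, -0.34894922,  0.01132994],
       [-0.21091907, -0.591669  , -0.77810085],
       [ 0.27822126,  0.72674771, -0.62803718]]), 't': array([-528.94151406,  179.91038143, 1596.31586674])}
top {'fx': 433.75929115154537, 'fy': 433.75929115154537, 'cx': 314.2314333062368, 'cy': 234.13060833671696, 'R': array([[ 0.02550437, -0.99949145,  0.01914056],
       [-0.99360558, -0.0274515 , -0.10951879],
       [ 0.10998853, -0.01622496, -0.99380042]]), 't': array([ -29.4097702 ,  547.38430639, 1164.41877764])}
{'clock': 0.1, 'joint_pos': array([ 9.60467880e-01,  5.28397540e-01,  1.43378722e+00,  5.19709758e-06,
        1.18140826e+00, -1.78507950e-01]), 'dq': array([-6.52197176e-04, -1.48258092e-05, -4.05738317e-03, -3.04031535e-04,
       -5.32547938e-04, -8.68742516e-04]), 'tau': array([ 3.02253584e-04, -4.43307889e+01, -1.78586197e+01, -2.62234471e-04,
        3.92264163e-03, -3.86558071e-06]), 'eef_pos': array([261.19575437, 567.12612457, 249.11233616]), 'ee_rot': array([[-9.08204297e-01,  4.18525545e-01, -1.15042465e-03],
       [ 4.18526971e-01,  9.08202894e-01, -1.63646616e-03],
       [ 3.59916100e-04, -1.96772934e-03, -9.99997999e-01]]), 'contact_force': array([ 0.80068766, -0.16802747, -0.58595255]), 'torque': array([-0.06308679,  0.01756658, -0.00801552]), 'finger_force': 0.0, 'grip_width': 85.21256323584642}
```

View pics/side0.png

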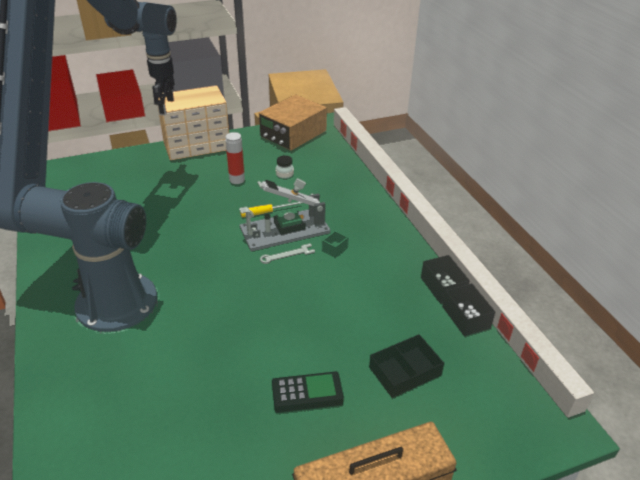

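View pics/top0.png

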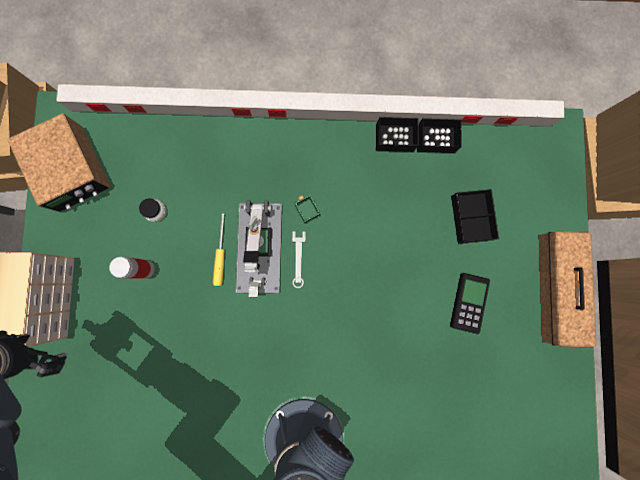

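The clamp is at top px (258,248) and side px (285,215). Its hinge end points away from the robot, with the screwdriver to its left and the spanner to its right. I'll enlarge both views.

Run:
```python
import cv2,numpy as np
a=cv2.imread("pics/side0.png")[165:255,230:350]; b=cv2.imread("pics/top0.png")[190:310,205:325]
cv2.imwrite("pics/c_side.png",cv2.resize(a,None,fx=6.6,fy=6.6,interpolation=2))
cv2.imwrite("pics/c_top.png",cv2.resize(b,None,fx=5,fy=5,interpolation=2))
```

```text
(no output)
```

View pics/c_side.png

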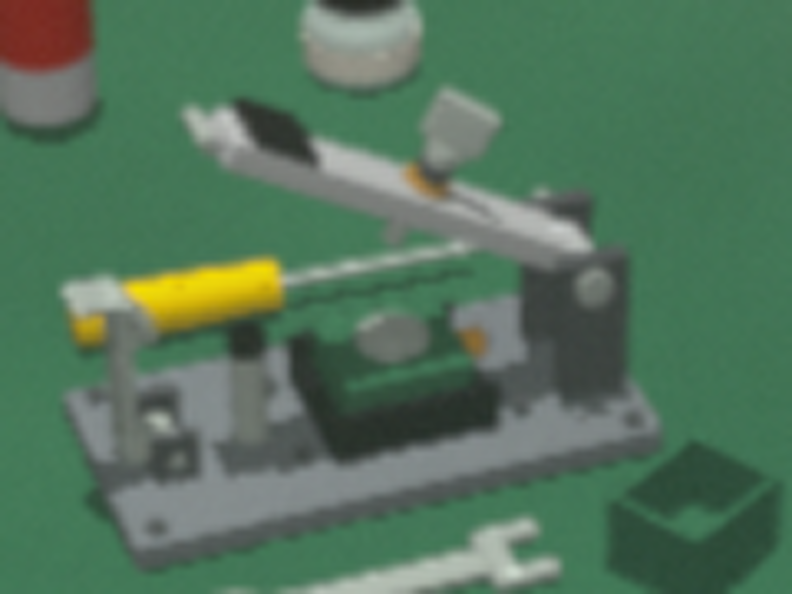

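View pics/c_top.png

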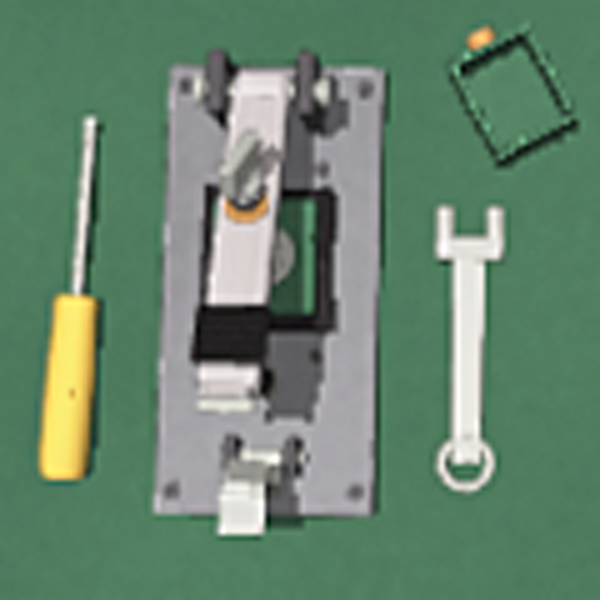

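The crops show the base plate corners, the black pad (side crop (277,130), top crop (232,333)), the latch pawl, and the blade, which is turned about 30–40° from the clamp axis. Next I fit the clamp pose and triangulate.

```bash
cat > h.py <<'E'
import numpy as np
from rig import manip, imaging, monitor, sign_off
from scipy.optimize import least_squares
M={n:imaging.camera_model(n) for n in("side","top")}
def proj(n,X):
    m=M[n];c=np.asarray(m["R"])@X+m["t"];return np.array([m["fx"]*c[0]/c[2]+m["cx"],m["fy"]*c[1]/c[2]+m["cy"]])
def S(p):return (np.array(p)+.5)/6.6-.5+[230,165]
def T(p):return (np.array(p)+.5)/5-.5+[205,190]
def tri(ps,pt):
    r=least_squares(lambda X:np.r_[proj("side",X)-ps,proj("top",X)-pt],[600,100,100.]);return r.x,r.fun
def loc(p,l):
    c,s=np.cos(p[2]),np.sin(p[2]);return np.array([p[0]+c*l[0]-s*l[1],p[1]+s*l[0]+c*l[1],l[2]])
E
python3 - <<'E'
from h import *
O=[("top",T((170,68)),(110,60,14)),("top",T((385,70)),(110,-60,14)),("top",T((380,514)),(-140,-60,14)),("top",T((155,512)),(-140,60,14)),
("side",S((65,393)),(-140,60,14)),("side",S((143,553)),(-140,-60,14)),("side",S((660,438)),(110,-60,14))]
f=lambda p:np.concatenate([proj(n,loc(p,l))-q for n,q,l in O])
r=least_squares(f,[600,130,0.]);p=r.x;print(p,r.fun.round(1))
np.save("pose.npy",p)
a=.55
print("hinge",loc(p,(85,0,80)))
pad=loc(p,(85-165*np.cos(a)+13*np.sin(a),0,80+165*np.sin(a)+13*np.cos(a)));print("pad",pad,proj("side",pad),S((277,130)),proj("top",pad),T((232,333)))
print("pad tri",tri(S((277,130)),T((232,333))))
print("blade tri (mid)",tri(S((460,123)),T((248,165))))
for n,l in(("pawl top",(-126,0,110)),("nutbase",(0,0,88))):print(n,loc(p,l),proj("side",loc(p,l)),proj("top",loc(p,l)))
print("pawl tri",tri(S((95,293)),T((243,505))))
E
```

```text
[5.24492772e+02 1.36482796e+02 1.55534189e-02] [ 0.4 -0.8  0.2 -0.7 -0.4  0.3  0.8  0.3 -0.6  0.2 -1.2  0.   0.6 -1.5]
hinge [609.48249152 137.8047831   80.        ]
pad [475.62707139 135.72270579 177.32621156] [271.66937839 184.22825581] [271.54545455 184.27272727] [251.76045318 255.70873743] [251.  256.2]
pad tri (array([474.98730951, 137.51646597, 176.1034661 ]), array([-0.26330403,  0.01837073,  0.06276039, -0.21381822]))
blade tri (mid) (array([557.75867926, 134.93484428, 162.67359935]), array([-0.04930392,  0.00621862,  0.01201293, -0.04046065]))
pawl top [398.50801238 134.52314403 110.        ] [246.8364886  209.01233062] [254.27617941 287.79323379]
nutbase [524.49277243 136.4827958   88.        ] [288.56213546 206.0920356 ] [256.48488818 239.05679366]
pawl tri (array([391.12705998, 136.98782152, 110.26851285]), array([ 0.13421145, -0.00194571, -0.03279538,  0.1130234 ]))
```

```bash
cat >> h.py <<'E'
def go(target,yang=None):
    "tool-axis shift to world target; rz to bring tool y to world yaw yang"
    s=monitor.read_state();R=s["ee_rot"];print("t",round(s["clock"],2),"pos",s["eef_pos"].round(1),"F",s["contact_force"].round(1),"q",s["joint_pos"].round(2),"z",R[:,2].round(3))
    print("d tool",(R.T@(np.array(target)-s["eef_pos"])).round(1))
    if yang is not None:
        a=np.arctan2(R[1,1],R[0,1]);e=(yang-a+np.pi/2)%np.pi-np.pi/2;print("rz",round(-e,3))
E
python3 steer.py '[{"aperture":0,"tx":-23.6,"ty":-18.8},{"aperture":0,"tx":-23.6,"ty":-18.8},{"aperture":0,"tx":-23.6,"ty":-18.8},{"aperture":0,"tx":-23.6,"ty":-18.8},{"aperture":0,"tx":-23.6,"ty":-18.8},{"aperture":0,"tx":-23.6,"ty":-18.8},{"aperture":0,"tx":-23.6,"ty":-18.8},{"aperture":0,"tx":-23.6,"ty":-18.8},{"aperture":0,"tx":-23.6,"ty":-18.8},{"aperture":0,"tx":-23.6,"ty":-18.8}]' 30
python3 steer.py '[{"aperture":0,"tx":-23.6,"ty":-18.8},{"aperture":0,"tx":-23.6,"ty":-18.8},{"aperture":0,"tx":-23.6,"ty":-18.8},{"aperture":0,"tx":-23.6,"ty":-18.8},{"aperture":0,"tx":-23.6,"ty":-18.8},{"aperture":0,"tx":-23.6,"ty":-18.8},{"aperture":0,"rz":-0.11},{"aperture":0,"rz":-0.11},{"aperture":0,"rz":-0.11},{"aperture":0,"rz":-0.11}]'
python3 steer.py '[{"aperture":0},{"aperture":0},{"aperture":0}]'
python3 -c "
from h import *
go([478,136,215],np.pi/2+.0155)"
```

```text
clock: 0.93
eef_pos: [397.3, 296.7, 249.8]
ee_rot: [[-0.908, 0.418, -0.001], [0.418, 0.908, -0.0], [0.0, -0.001, -1.0]]
contact_force: [0.4, -0.0, 0.2]
grip_width: 0.1
finger_force: 0.0
clock: 1.77
eef_pos: [478.4, 135.9, 249.6]
ee_rot: [[-1.0, -0.013, -0.001], [-0.013, 1.0, -0.0], [0.001, -0.0, -1.0]]
contact_force: [-0.0, 0.2, -0.9]
grip_width: -0.3
finger_force: 0.0
clock: 2.02
eef_pos: [478.4, 136.5, 249.9]
ee_rot: [[-1.0, -0.006, -0.0], [-0.006, 1.0, -0.0], [0.0, -0.0, -1.0]]
contact_force: [-0.6, 0.1, 0.6]
grip_width: -0.0
finger_force: 0.0
t 2.02 pos [478.4 136.5 249.9] F [-0.6  0.1  0.6] q [ 0.05  0.36  1.75  0.    1.04 -1.52] z [-0. -0. -1.]
d tool [ 0.4 -0.5 34.9]
rz -0.01
```

```bash
python3 steer.py '[{"aperture":0,"tz":15},{"aperture":0,"tz":15},{"aperture":0,"tz":15},{"aperture":0,"tx":5,"tz":8},{"aperture":0,"tx":5,"tz":9},{"aperture":0,"tx":4,"tz":9},{"aperture":0,"tx":4,"tz":9},{"aperture":0,"tx":2,"tz":9}]'
python3 steer.py '[{"aperture":0,"tx":3,"tz":8},{"aperture":0,"tx":2,"tz":8},{"aperture":0,"tx":2,"tz":8},{"aperture":0,"tx":2,"tz":8},{"aperture":0,"tx":1,"tz":6},{"aperture":0,"tx":1,"tz":5},{"aperture":0,"tz":4},{"aperture":0}]'
python3 -c "
from h import *
go([447,136,110])"
```

```text
clock: 2.68
eef_pos: [457.8, 136.4, 161.0]
ee_rot: [[-1.0, -0.007, -0.001], [-0.007, 1.0, -0.0], [0.001, -0.0, -1.0]]
contact_force: [-2.2, -0.4, 4.2]
grip_width: 0.2
finger_force: 1.9
clock: 3.35
eef_pos: [447.3, 136.2, 113.6]
ee_rot: [[-1.0, -0.007, -0.0], [-0.007, 1.0, -0.0], [0.0, -0.0, -1.0]]
contact_force: [-0.6, -0.5, -0.0]
grip_width: -0.2
finger_force: 0.0
t 3.35 pos [447.3 136.2 113.6] F [-0.6 -0.5 -0. ] q [ 0.06  0.56  1.94  0.    0.64 -1.52] z [-0. -0. -1.]
d tool [ 0.3 -0.2  3.6]
```

```bash
python3 steer.py '[{"aperture":0,"tz":2},{"aperture":0,"tz":2},{"aperture":0}]'
python3 steer.py '[{"aperture":0,"tz":2},{"aperture":0},{"aperture":0}]'
```

```text
clock: 3.6
eef_pos: [447.5, 136.2, 110.4]
ee_rot: [[-1.0, -0.008, -0.0], [-0.008, 1.0, 0.0], [0.0, 0.0, -1.0]]
contact_force: [-1.9, 0.6, 6.6]
grip_width: -0.2
finger_force: 3.4
clock: 3.85
eef_pos: [447.5, 136.3, 110.2]
ee_rot: [[-1.0, -0.008, 0.001], [-0.008, 1.0, 0.0], [-0.001, 0.0, -1.0]]
contact_force: [-4.7, -1.7, 24.8]
grip_width: 0.0
finger_force: 12.3
```

```bash
python3 steer.py '[{"aperture":0,"tz":-10},{"aperture":0,"tz":-30},{"aperture":0,"tz":-30},{"aperture":0,"tx":20,"tz":-30},{"aperture":0,"tx":30,"tz":-30},{"aperture":0},{"aperture":0},{"aperture":0},{"aperture":0},{"aperture":0}]'
python3 - <<'E'
from h import *
import cv2
a=imaging.camera("side")[165:255,230:350]; b=imaging.camera("top")[190:310,205:325]
cv2.imwrite("pics/c_side1.png",cv2.resize(a,None,fx=6.6,fy=6.6,interpolation=2))
cv2.imwrite("pics/c_top1.png",cv2.resize(b,None,fx=5,fy=5,interpolation=2))
p=np.load("pose.npy")
X=loc(p,(0,0,121));print(X,(proj("side",X)-[230,165])*6.6,(proj("top",X)-[205,190])*5)
E
```

```text
clock: 4.68
eef_pos: [398.6, 135.6, 236.3]
ee_rot: [[-1.0, -0.008, -0.002], [-0.008, 1.0, -0.0], [0.002, -0.0, -1.0]]
contact_force: [-0.5, 0.1, 0.7]
grip_width: 0.0
finger_force: 0.0
[524.49277243 136.4827958  121.        ] [385.14651828 210.91857846] [250.05912668 238.89051946]
```

View pics/c_side1.png

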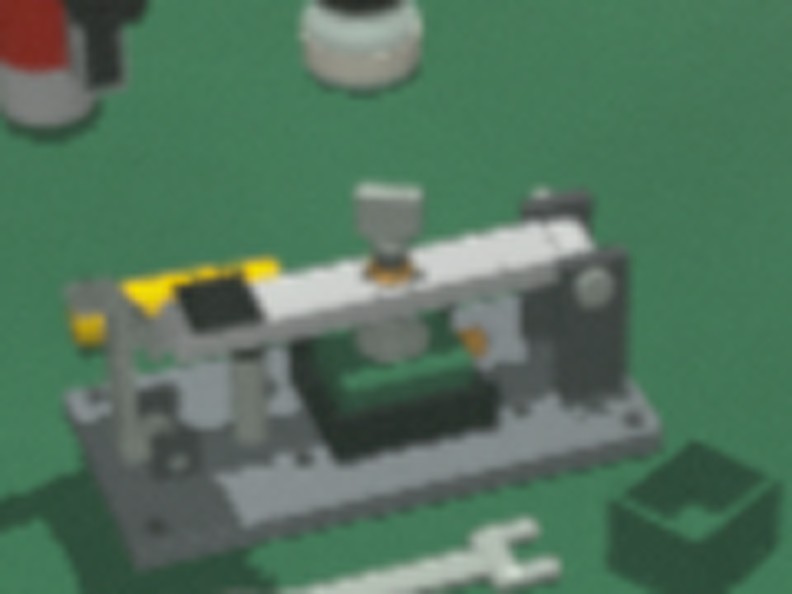

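View pics/c_top1.png

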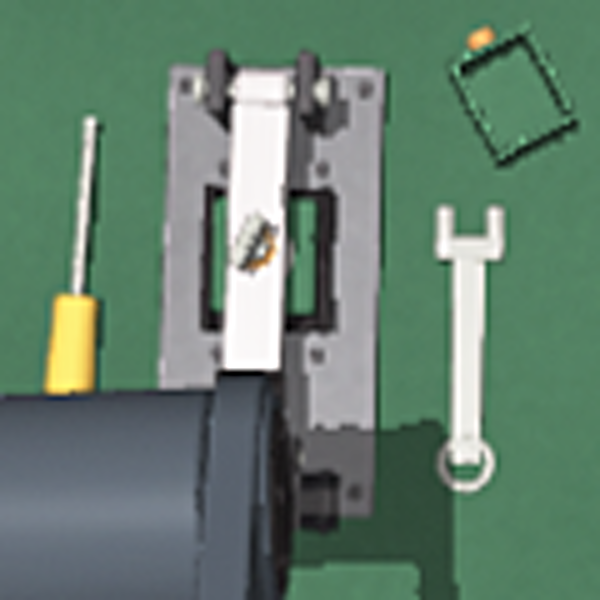

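Run:
```python
from h import *
import cv2
p=np.load("pose.npy");im=cv2.imread("pics/c_side1.png");it=cv2.imread("pics/c_top1.png")
tiles=[]
def hull(n,y,o,sc,c=(0,0)):
    P=[]
    for x in(-15,15):
        for t in(-4.5,4.5):
            for z in(108.5,132.5):
                P.append((proj(n,[p[0]+c[0]+np.cos(y)*x-np.sin(y)*t,p[1]+c[1]+np.sin(y)*x+np.cos(y)*t,z])-o+.5)*sc-.5)
    return cv2.convexHull(np.array(P,np.float32))
for d in range(-90,90,15):
    y=np.radians(d);hs=hull("side",y,np.array([230,165]),6.6);ht=hull("top",y,np.array([205,190]),5)
    print(d,hs[:,0].min(0).round(),hs[:,0].max(0).round(),ht[:,0].min(0).round(),ht[:,0].max(0).round())
for d in(-55,-40,-25,20,35,50):
    y=np.radians(d);A=im.copy();B=it.copy()
    cv2.polylines(A,[hull("side",y,np.array([230,165]),6.6).astype(int)],True,(0,0,255),1)
    cv2.polylines(B,[hull("top",y,np.array([205,190]),5).astype(int)],True,(0,0,255),1)
    t=np.hstack([cv2.resize(A[165:285,325:445],(130,290)[:1]*2),cv2.resize(B[185:295,195:305],(130,130))]);cv2.putText(t,str(d),(3,12),0,.4,(255,0,0));tiles.append(t)
cv2.imwrite("pics/fit.png",cv2.resize(np.vstack([np.hstack(tiles[i:i+3]) for i in(0,3)]),(790,264)))
```

```text
-90 [367. 172.] [409. 258.] [219. 229.] [285. 253.]
-75 [360. 173.] [416. 257.] [218. 223.] [285. 259.]
-60 [355. 175.] [421. 254.] [219. 217.] [285. 265.]
-45 [352. 179.] [423. 251.] [221. 212.] [282. 270.]
-30 [352. 183.] [424. 246.] [226. 209.] [278. 273.]
-15 [353. 185.] [423. 244.] [232. 208.] [272. 274.]
0 [352. 180.] [424. 249.] [239. 209.] [265. 273.]
15 [353. 176.] [422. 253.] [234. 208.] [270. 274.]
30 [357. 174.] [418. 256.] [228. 208.] [276. 273.]
45 [363. 172.] [413. 257.] [222. 211.] [281. 271.]
60 [370. 172.] [405. 257.] [219. 215.] [284. 266.]
75 [375. 172.] [401. 257.] [218. 222.] [286. 260.]
```

View pics/fit.png

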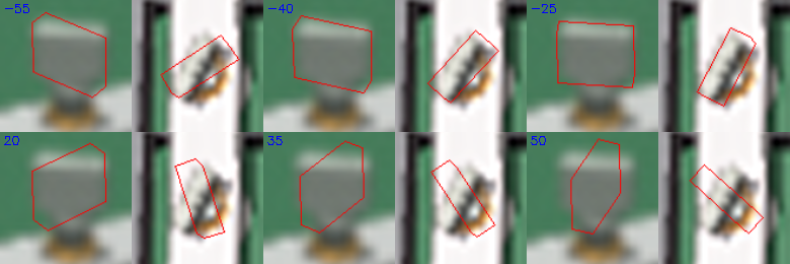

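Latched: the pawl sits over the nose. The blade fits a yaw of about −29° in the world frame, centred on the fitted axis. I'll move above it and align the fingers across its thickness.

```bash
python3 steer.py '[{"aperture":40,"tx":-31},{"aperture":40,"tx":-31},{"aperture":40,"tx":-31},{"aperture":40,"tx":-33},{"aperture":40,"tz":10,"rz":0.12},{"aperture":40,"tz":10,"rz":0.12},{"aperture":40,"tz":10,"rz":0.12},{"aperture":40,"tz":10,"rz":0.12},{"aperture":40},{"aperture":40}]' 40
python3 -c "
from h import *
go([524.5,136.5,127.5],np.radians(61))"
```

```text
clock: 5.62
eef_pos: [523.8, 136.7, 196.2]
ee_rot: [[-0.892, 0.452, -0.003], [0.452, 0.892, -0.0], [0.002, -0.001, -1.0]]
contact_force: [0.5, 0.5, -0.6]
grip_width: 40.2
finger_force: 0.0
t 5.62 pos [523.8 136.7 196.2] F [ 0.5  0.5 -0.6] q [ 0.05  0.49  1.7  -0.    0.96 -1.05] z [-0.003 -0.    -1.   ]
d tool [-0.9  0.2 68.7]
rz 0.037
```

```bash
python3 steer.py '[{"aperture":40,"tx":-1,"tz":17,"rz":0.03},{"aperture":40,"tz":17},{"aperture":40,"tz":17},{"aperture":40,"tz":17},{"aperture":40},{"aperture":40}]'
python3 steer.py '[{"aperture":0},{"aperture":0},{"aperture":0},{"aperture":0},{"aperture":0}]' 40
python3 -c "
from h import *
go([524.5,136.5,127.5]);print(monitor.read_state()['torque'])"
```

```text
clock: 6.12
eef_pos: [525.0, 136.3, 129.3]
ee_rot: [[-0.878, 0.48, -0.001], [0.48, 0.878, -0.0], [0.001, -0.001, -1.0]]
contact_force: [0.2, -1.0, -0.5]
grip_width: 40.3
finger_force: 0.0
clock: 6.53
eef_pos: [527.0, 137.5, 130.9]
ee_rot: [[-0.877, 0.481, 0.006], [0.481, 0.877, 0.002], [-0.004, 0.004, -1.0]]
contact_force: [2.8, 4.4, 0.7]
grip_width: 8.0
finger_force: 42.3
t 6.53 pos [527.  137.5 130.9] F [2.8 4.4 0.7] q [ 0.05  0.59  1.74  0.    0.8  -1.02] z [ 0.006  0.002 -1.   ]
d tool [ 1.8 -2.1  3.4]
[ 0.74796843 -0.34067929 -0.01145761]
```

```bash
cat >> h.py <<'E'
def st():
    s=monitor.read_state();R=s["ee_rot"];print("t",round(s["clock"],2),"pos",s["eef_pos"].round(1),"Ftool",(R.T@s["contact_force"]).round(1),"Mz",s["torque"].round(3),"q6",s["joint_pos"][5].round(3),"yaw",np.arctan2(R[1,1],R[0,1]).round(3),"w",round(s["grip_width"],1),round(s["finger_force"],1))
E
python3 steer.py '[{"aperture":0,"ty":1.2},{"aperture":0,"ty":1.2},{"aperture":0},{"aperture":0}]'>/dev/null; python3 -c "from h import *;st()"
python3 steer.py '[{"aperture":0,"rz":0.1},{"aperture":0,"rz":0.1},{"aperture":0,"rz":0.1},{"aperture":0,"rz":0.1},{"aperture":0,"tz":0.2,"rz":0.1},{"aperture":0},{"aperture":0}]' >/dev/null; python3 -c "from h import *;st()"
```

```text
t 6.87 pos [527.2 137.8 130.8] Ftool [-2.  -1.6 -6.2] Mz [-0.381 -0.089  0.027] q6 -1.017 yaw 1.07 w 7.8 43.1
t 7.45 pos [526.4 137.1 130.6] Ftool [-1.6 -3.1 -8.6] Mz [-0.751  0.273  0.001] q6 -0.517 yaw 0.57 w 8.2 43.3
```

```bash
python3 steer.py '[{"aperture":0,"tx":-0.7,"ty":-1,"tz":-1.5,"rz":0.1},{"aperture":0,"rz":0.1},{"aperture":0,"rz":0.1},{"aperture":0,"rz":0.1},{"aperture":0,"rz":0.1},{"aperture":0},{"aperture":0}]' >/dev/null; python3 -c "from h import *;st()"
python3 steer.py '[{"aperture":0,"rz":0.1},{"aperture":0,"rz":0.1},{"aperture":0,"rz":0.1},{"aperture":0,"rz":0.1},{"aperture":0,"tz":0.2,"rz":0.1},{"aperture":0},{"aperture":0}]' >/dev/null; python3 -c "from h import *;st()"
```

```text
t 8.03 pos [525.2 136.7 130.7] Ftool [-2.8 -0.4  1. ] Mz [-0.536  0.078 -0.114] q6 -0.022 yaw 0.072 w 8.3 42.1
t 8.62 pos [524.2 136.9 130.4] Ftool [-2.9 -2.  -2.5] Mz [-0.447  0.654 -0.035] q6 0.477 yaw -0.427 w 8.1 42.5
```

```bash
python3 steer.py '[{"aperture":0,"tx":-1,"ty":-0.8,"rz":0.1},{"aperture":0,"rz":0.1},{"aperture":0,"rz":0.1},{"aperture":0,"rz":0.1},{"aperture":0,"tz":0.2,"rz":0.1},{"aperture":0},{"aperture":0}]' >/dev/null; python3 -c "from h import *;st()"
python3 steer.py '[{"aperture":0,"rz":0.1},{"aperture":0},{"aperture":0},{"aperture":0}]' >/dev/null; python3 -c "from h import *;st()"
python3 steer.py '[{"aperture":0,"rz":0.07},{"aperture":0},{"aperture":0},{"aperture":0}]' >/dev/null; python3 -c "from h import *;st()"
```

```text
t 9.2 pos [523.2 137.5 130.2] Ftool [-1.  -5.  -2.1] Mz [ 0.505  0.843 -0.056] q6 0.975 yaw -0.927 w 8.4 42.5
t 9.53 pos [523.1 137.7 130.2] Ftool [-0.9 -4.5 -2.6] Mz [ 0.653  0.857 -0.033] q6 1.076 yaw -1.028 w 8.0 42.6
t 9.87 pos [523.2 137.8 130.3] Ftool [-1.7 -5.9 -2.1] Mz [0.773 0.777 0.562] q6 1.144 yaw -1.094 w 8.0 44.2
```

```bash
python3 steer.py '[{"aperture":0,"tx":-0.5,"ty":-1.8},{"aperture":0},{"aperture":0}]' >/dev/null; python3 -c "from h import *;st()"
python3 steer.py '[{"aperture":0,"rz":0.05},{"aperture":0},{"aperture":0},{"aperture":0}]' >/dev/null; python3 -c "from h import *;st()"
```

```text
t 10.12 pos [523.1 138.  130.2] Ftool [-3.1 -0.5 -0.8] Mz [0.029 0.491 0.624] q6 1.15 yaw -1.097 w 8.2 44.6
t 10.45 pos [523.1 138.  130.3] Ftool [-2.5 -1.6 -1.8] Mz [-0.007  0.561  1.272] q6 1.2 yaw -1.148 w 8.3 60.1
```

Seated: the moment rises steeply at about 13 N m/rad, with zero moment at yaw −1.05. I'll back off to yaw +0.52.

```bash
python3 steer.py '[{"aperture":0,"rz":-0.1},{"aperture":0,"rz":-0.1},{"aperture":0,"rz":-0.1},{"aperture":0,"rz":-0.1},{"aperture":0,"rz":-0.1},{"aperture":0,"rz":-0.1},{"aperture":0,"rz":-0.1},{"aperture":0,"tz":-0.2,"rz":-0.1},{"aperture":0},{"aperture":0}]' >/dev/null; python3 -c "from h import *;st()"
python3 steer.py '[{"aperture":0,"rz":-0.1},{"aperture":0,"rz":-0.1},{"aperture":0,"rz":-0.1},{"aperture":0,"rz":-0.1},{"aperture":0,"rz":-0.1},{"aperture":0,"rz":-0.1},{"aperture":0,"rz":-0.1},{"aperture":0,"tz":-0.2,"rz":-0.1},{"aperture":0},{"aperture":0}]' >/dev/null; python3 -c "from h import *;st()"
```

```text
t 11.28 pos [524.1 137.  130.5] Ftool [-4.8  0.3  1.5] Mz [-1.104  0.284  0.01 ] q6 0.406 yaw -0.355 w 8.3 42.0
t 12.12 pos [525.9 137.  130.9] Ftool [-5.9  0.3  3. ] Mz [-1.271 -0.245  0.049] q6 -0.394 yaw 0.446 w 8.0 41.7
```

```bash
python3 steer.py '[{"aperture":0,"tx":-1,"tz":0.5,"rz":-0.04},{"aperture":0,"tx":-1,"tz":0.5,"rz":-0.035},{"aperture":0},{"aperture":0},{"aperture":0},{"aperture":0}]' >/dev/null
python3 - <<'E'
from h import *
import cv2
st()
a=imaging.camera("side")[120:255,210:370]; b=imaging.camera("top")[180:315,180:340]
cv2.imwrite("pics/end.png",np.vstack([cv2.resize(np.hstack([a,b]),None,fx=2.5,fy=2.5,interpolation=2)]))
st()
E
```

```text
t 12.62 pos [526.1 136.7 130.6] Ftool [-0.7  2.9 -4.7] Mz [-0.031 -0.131  0.028] q6 -0.475 yaw 0.522 w 7.9 43.0
t 12.72 pos [526.1 136.7 130.6] Ftool [ 0.7  1.8 -5.7] Mz [-0.023 -0.195 -0.105] q6 -0.475 yaw 0.522 w 7.9 43.0
```

View pics/end.png

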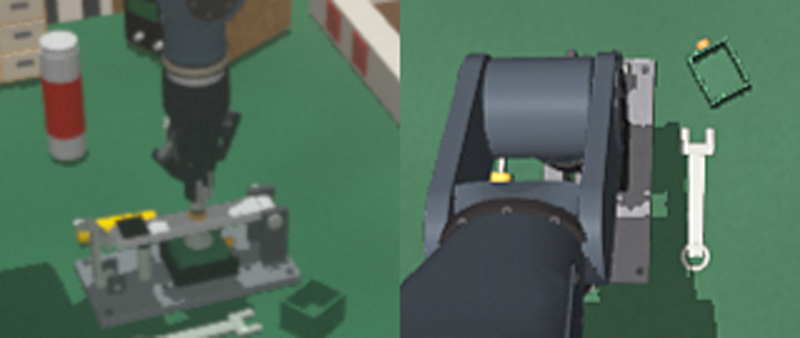

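The side view (left half) shows the arm still latched and the fingers on the blade at about (197,190). The screwdriver, spanner and housing haven't moved. Grip is 43 N, at yaw +0.52, so I'm handing in.

```bash
python3 -c "
from rig import manip, imaging, monitor, sign_off
print(sign_off())"
```

```text
the job is handed in; nothing more can be done
None
```

The clamp is latched and the thumbscrew was turned clockwise to its seat, then backed off about 1.57 rad (a quarter turn, judged from wrist angle and turning moment). The fingers still hold it at 43 N; the job is handed in, but no verdict came back.

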